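# Index the soldering turntable through its star-wheel slot

## Task

Bring the soldering turntable to its index: reach down through the slot in the cover of its base and push the star wheel round tooth by tooth, counter-clockwise seen from above, until the pointer tab on the turntable's rim stands opposite the index block on the cover and the wheel has clicked to rest there. The joints on the tile are fresh, so do not touch the turntable, the tile or the glass; leave the other things on the bench where they are, and come away clear at the end.

Things in the scene. Friction and masses are not known exactly. Their poses are not given: they have to be found in the camera images.
- base: Grey metal box fixed to the bench, 240 x 240 mm, 50 mm high; origin: centre of its underside, on the vertical axis of the star wheel and turntable. z up; slot on its -x side, index block on its +x side. Cover 5 mm thick, hollow inside down to a floor 6 mm above the bench.
- slot (a point): Centre of the slot, level with the cover's top (50 mm above the bench), 90 mm from the wheel axis; axes as the base's. The slot measures 116 mm along the base's y and 42 mm along its x. The steel teeth of the star wheel show in it; nothing else stands between them. Counter-clockwise advance moves them towards the base's -y. One stroke along the slot carries the wheel one tooth.
- wheel (a point): Centre of the star wheel, on the axis, 33 mm above the bench; axes as the base's. Steel, under the cover: 10 straight radial teeth, 36 degrees apart, each 10 mm thick, from 56 to 110 mm off the axis and 22 to 44 mm above the bench, so about 45 mm clear between neighbours in the slot. At each rest one tooth stands at the middle of the slot, on the base's -x axis.
- star (a joint): Angle of star wheel and turntable, rigid together (rad); grows counter-clockwise from above, 0 = tab at the index block. Stops at -2.4 and 0.8. A spring detent draws it to rests at 0 and every multiple of 0.628; half way between it goes over a hump, then snaps to the next rest. Pushing takes 4 to 9 N at a tooth. It starts 1.6 to 3.4 teeth short of 0, now and then hung on a hump.
- pointer (a point): Tip of the pointer tab, 74 mm from the axis, 57 mm above the bench; turns with the turntable.
- index (a point): Inner face of the index block (steel, 26 x 12 mm, 12 mm high) that stands on the cover, 78 mm from the axis on the base's +x side, 56 mm above the bench.
- turntable (a point): Not to be touched. Round aluminium plate, 120 mm across, 53 to 61 mm above the bench, over the base's cover, with a square 82 mm pale tile on it (up to 73 mm), a small glass motif and two pins (up to 82 mm), and a 10 mm wide tab sticking out of the rim to 74 mm from the axis. Point on the axis, at the plate's top; x axis along the tab.
- flux: Loose clear plastic bottle, 54 mm across, 130 mm high, standing; origin: centre of its foot. Leave alone.
- reel: Loose steel-grey reel of solder, 64 mm across, 36 mm high, on its flat side close beside the base; origin: centre of its underside. Leave alone.
- brush: Loose brush, 160 mm long, lying flat; origin under its middle. Leave alone.
- pliers: Loose pliers with red grips, about 170 mm long, 18 mm high, lying flat; origin near the middle. Leave alone.
- spare_tile: Loose pale square tile, 100 x 100 x 14 mm; origin: centre of its underside. Leave alone.
- pin_cup: Loose white cup, 64 mm across, 50 mm high; origin: centre of its foot. Leave alone.

How it is judged (in metres and radians):
At the end, for the whole second after the job is handed in: The star wheel is at rest within 0.12 rad (7 degrees) of angle 0, the pointer tab opposite the index block, and the six loose things are within 30 mm of where they began (value of joint star between -0.12 and 0.12 rad and velocity of joint star between -0.3 and 0.3 rad/s and distance of each of flux, reel, brush, pliers, spare_tile, pin_cup from where it was at the start of the episode below 0.03 m); the robot touches nothing.
It fails at once if the robot touches the turntable, its tile, glass or tab (contact force between any of star_c0, star_c1, star_c2 and the fingers above 1 N or contact force between any of star_c0, star_c1, star_c2 and the arm above 1 N).
It fails at once if a loose thing on the bench is knocked away (distance of any of flux, reel, brush, pliers, spare_tile, pin_cup from where it was at the start of the episode above 0.03 m).
It also fails if it takes over 45 s, if anything falls off the work surface, if the arm or the gripper's body presses on something with over 40 N, if the wrist force passes 120 N, or if a joint passes its speed limit or range.

## Robot

A 6-joint arm with a two-finger parallel gripper is mounted at the origin on the work surface. World frame = base frame: x ahead of the robot, y to its left, z up, the work surface at z = 0. Lengths are in mm, angles in rad, forces in N, time in s.
With the tool pointing down it reaches from about 275 to 1000 mm from the base axis. Payload 8.4 kg.
Tool frame: the origin (TCP) lies midway between the tips of the shut fingers; the grasp point (between the pads) lies 19 mm behind it; z points along the fingers, y is the line along which they close (so a half turn about z gives the same grasp; the last joint's range is limited). The gripper opens to 85 mm and grips with 20 to 120 N. Pads are 22 mm wide; open, the fingers measure 114 mm over their backs; the gripper's body (76 mm by 85 mm) begins 54 mm behind the grasp point. The pads swing forward as they close: fully open they stand 13 mm farther back than shut.
Start: joints at [1.229, 0.353, 1.633, -0, 1.155, -0.002], TCP at [208.31, 589.266, 202.681] pointing down, gripper open.
Joint ranges: [-2.63, 2.63], [-0.92, 2.1], [0.06, 2.66], [-1.3, 4.44], [0, 2.69], [-3.02, 3.02]. Speed limits (rad/s): [2.22, 2.22, 2.79, 3.14, 3.14, 3.14].

## Interface

Orientations are given as [roll, pitch, yaw] about the fixed x, y, z axes, in that order (R = Rz(yaw) Ry(pitch) Rx(roll)).
In Python, from rig import r gives the robot as it stands.
- The arm moves only by the shell command python3 -m inch 'ROWS' [OPENING] [FORCE]. ROWS is JSON, a list that holds one entry, the list of rows, each a list of 6 numbers: the shift along the tool's x, y, z scaled (see below), then the turn, a rotation vector about the tool's x, y, z scaled (see below). In form: [[[tx, ty, tz, wx, wy, wz], ...]]. A call has 1 to 8 rows; each row is the pose to reach, as a shift and turn from the pose commanded when the call began, along the tool's axes at that moment, turning the shorter way round; what a row does not reach only later rows make up. The controller multiplies each number of a shift by 20 cm and each number of a turn by pi rad. A row lasts 1/12 s, in which the tool goes at most 41.7 mm and 7.16 degrees, less where a joint would pass 70% of its speed; a pose out of reach is approached as far as the arm can. A call with a number of a shift or a turn outside -1 to 1 is refused whole. A call with a gripper value outside its range is refused whole. OPENING is the gripper's target within -1 to 1 (fully open at 1, half-way at 0, shut at -1), set as the call begins (- or left out, the last holds). The fingers move at their own pace and stop on an object; FORCE is the grip in N (left out, the last holds). Time passes only in rows, so rows that repeat a pose let the fingers close. It gives the time, the measured TCP pose, the force, the opening and the grip force at its end, in the units of the state.
- r.sense(): the state, without advancing time (a new reading comes with each control period).
- r.grab_frame(name): name is "scene" or "side" or "wrist"; returns the picture (400x640x3 uint8, red, green, blue); there is no depth.
- r.camera_info(name): a dict with "K" (3x3 intrinsics, pixels), "rvec" (rotation vector, rad) and "tvec" (3), from world to camera coordinates, as OpenCV has them; the wrist camera has in their place "mount" (4x4, takes a point from camera to tool coordinates, whose origin is the TCP and whose axes are the flange's). Camera axes: x right, y down, z forward; pixel columns grow to the right and rows downward; lengths in mm; the calibration is good to about 2 mm. A picture is of the moment at which its call begins: read the wrist's pose just before it. camera_info takes no time and is no camera call.
- r.sign_off(): hands the job in; it is judged then, once.
The state is a dict: "clock": time; "qpos": joint angles; "qvel": joint speeds; "joint_efforts": joint torques, N m; "eef_pos": TCP position; "tcp_rot": TCP orientation; "contact_force": force on the tool from outside, world axes, zero at the start; "wrist_torque": the same for the moment, N m; "opening": opening from 0.0 (shut) to 1.0 (fully open); "grasp_force": force on a finger pad.
Only numpy, scipy, OpenCV 4.12 (cv2) and the standard library are available. Lean on these libraries where they do the work, as an engineer would, in place of code of your own. Each camera call takes 0.05 s, during which the arm holds its last target. There are 200 camera calls.

## Working session

There is one attempt and no reset: what is moved stays moved. The work goes in short steps, Python scripts to look and compute and a shell command to move; the robot and the scene stay as the last step left them, time stands still between calls to the robot, and variables do not carry over. Pictures are saved under pics/ and viewed, at most 10 in all, crops included, and the job is handed in when it is done.

```bash
mkdir -p pics; ls
python3 - <<'E'
from rig import r
import cv2
s=r.sense();print(s)
for n in ("scene","side","wrist"):
    print(n,r.camera_info(n)); cv2.imwrite(f"pics/{n}0.png",r.grab_frame(n)[:,:,::-1])
E
```

```text
pics
{'clock': 0.0, 'qpos': array([ 1.22858315e+00,  3.53651215e-01,  1.63411470e+00,  1.32855603e-05,
        1.15518727e+00, -2.40138619e-03]), 'qvel': array([-0.00045073,  0.00073291,  0.00021498, -0.00104379, -0.00048089,
        0.00243212]), 'joint_efforts': array([-2.51067331e-04, -6.05260634e+01, -3.42059112e+01, -9.42732356e-06,
        9.46858112e-03, -1.60190189e-05]), 'eef_pos': array([208.14752961, 588.79172056, 201.96810036]), 'tcp_rot': array([-3.14023215e+00, -1.54143873e-05,  2.80177548e+00]), 'contact_force': array([ 0.77338948,  0.00788598, -0.25191614]), 'wrist_torque': array([ 0.04290692, -0.00242455,  0.02180638]), 'grasp_force': 0.0, 'opening': 1.0036170219880602}
scene {'K': array([[363.13644888,   0.        , 314.63329483],
       [  0.        , 363.13644888, 194.95017151],
       [  0.        ,   0.        ,   1.        ]]), 'rvec': array([ 2.2122688 ,  0.75113604, -0.30938917]), 'tvec': array([-392.74152856, -142.83116742, 1196.55546626])}
side {'K': array([[392.8162565 ,   0.        , 324.35509034],
       [  0.        , 392.8162565 , 192.8808349 ],
       [  0.        ,   0.        ,   1.        ]]), 'rvec': array([ 2.41751588, -0.3865767 ,  0.12741381]), 'tvec': array([-479.49107603,  155.76186524, 1220.18091589])}
wrist {'K': array([[309.72693765,   0.        , 317.57378695],
       [  0.        , 309.72693765, 196.78975257],
       [  0.        ,   0.        ,   1.        ]]), 'mount': array([[ 6.32966736e-04, -9.56492262e-01, -2.91757009e-01,
         7.57389477e+01],
       [ 9.99999798e-01,  5.89173192e-04,  2.37961753e-04,
         3.23254842e-01],
       [-5.57131668e-05, -2.91757101e-01,  9.56492442e-01,
        -1.70564491e+02],
       [ 0.00000000e+00,  0.00000000e+00,  0.00000000e+00,
         1.00000000e+00]])}
```

View pics/scene0.png

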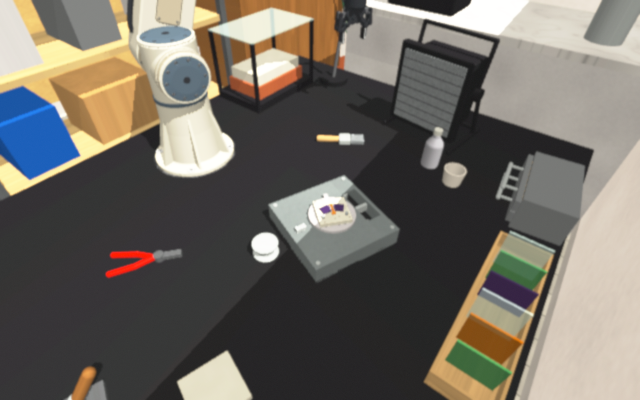

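View pics/side0.png

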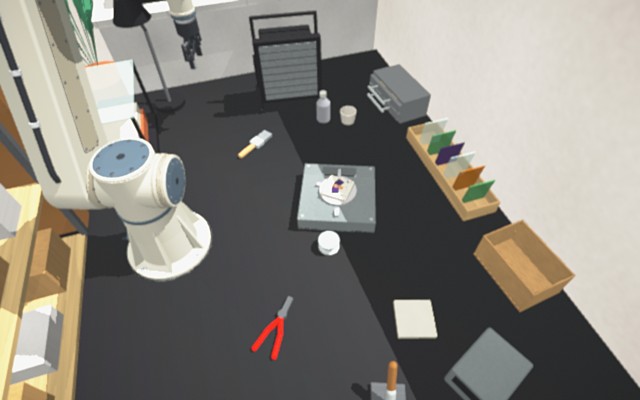

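Run:
```python
import cv2,numpy as np
a=cv2.imread("pics/scene0.png")[165:285,255:410];b=cv2.imread("pics/side0.png")[155:260,285:390]
cv2.imwrite("pics/c1.png",cv2.resize(a,None,fx=5,fy=5,interpolation=2))
cv2.imwrite("pics/c2.png",cv2.resize(b,None,fx=5,fy=5,interpolation=2))
```

```text
(no output)
```

View pics/c1.png

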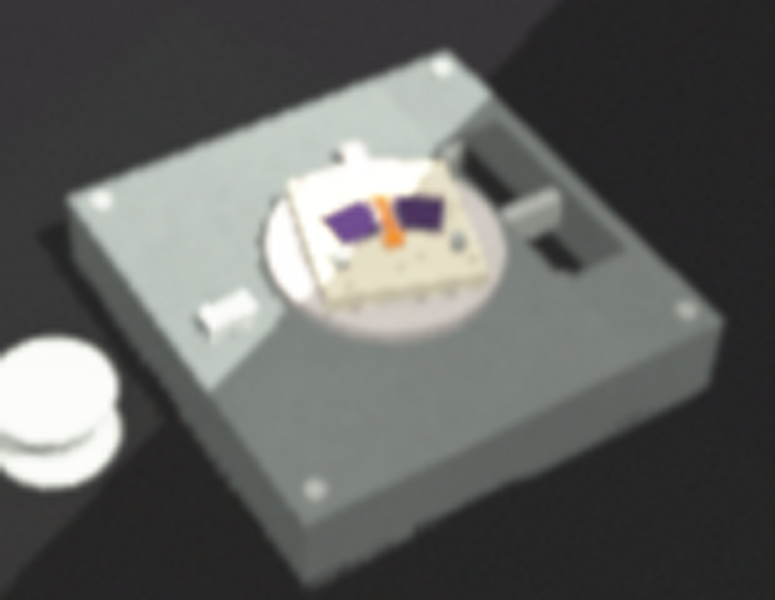

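View pics/c2.png

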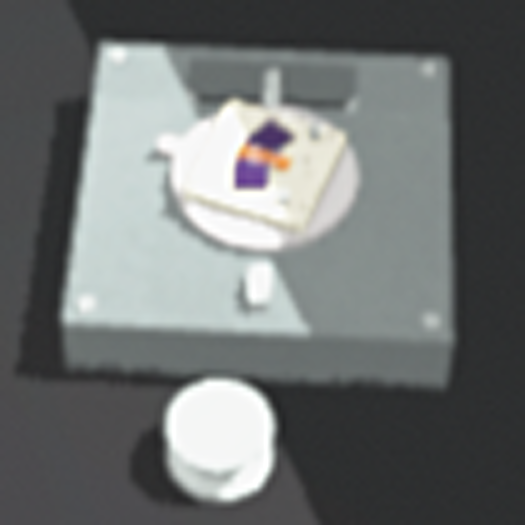

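```bash
cat > h.py <<'E'
import numpy as np,cv2
from rig import r
from scipy.spatial.transform import Rotation as Ro
def cam(n,s=None):
    c=r.camera_info(n)
    if 'mount' in c:
        s=s or r.sense(); T=np.eye(4);T[:3,:3]=Ro.from_euler('xyz',s['tcp_rot']).as_matrix();T[:3,3]=s['eef_pos']
        M=T@c['mount']; return c['K'],M[:3,:3],M[:3,3]
    R=cv2.Rodrigues(c['rvec'])[0]; return c['K'],R.T,-R.T@c['tvec']
def cast(C,uv,z):
    K,R,o=C; d=R@np.linalg.solve(K,[uv[0],uv[1],1]); return o+d*(z-o[2])/d[2]
def proj(C,p):
    K,R,o=C; q=K@(R.T@(np.array(p,float)-o)); return q[:2]/q[2]
E
python3 - <<'E'
from h import *
np.set_printoptions(precision=1,suppress=True)
for n,o,cs,tab,blk in (("scene",(255,165),[(68,200),(447,50),(722,320),(305,522)],(345,150),(228,312)),
  ("side",(285,155),[(65,325),(98,42),(450,55),(453,340)],(158,143),(258,285))):
    C=cam(n); f=lambda p,z:cast(C,np.array(p)/5-.4+o,z)[:2]
    P=np.array([f(p,50) for p in cs]); c=P.mean(0)
    print(n,P.tolist(),c,[np.linalg.norm(P[i]-P[i-1]) for i in range(4)])
    ax=(P[1]+P[2]-P[0]-P[3]); print("-x dir deg",np.degrees(np.arctan2(ax[1],ax[0])))
    t=f(tab,59)-c;b=f(blk,60)-c
    print("tab r,ang",np.hypot(*t),np.degrees(np.arctan2(t[1],t[0])),"blk",np.hypot(*b),np.degrees(np.arctan2(b[1],b[0])))
E
```

```text
scene [[395.6621198742904, -73.62272626713252], [482.9807077605244, 151.16547502944593], [705.298890487382, 61.18433777766256], [615.490233130354, -159.84909197435996]] [549.9  -5.3] [np.float64(236.1342531713628), np.float64(241.15196709253078), np.float64(239.83740207085447), np.float64(238.58200268296503)]
-x dir deg 68.33181887924992
tab r,ang 72.30907008662275 142.7205068254687 blk 91.65993696861729 -111.34609448162381
side [[393.70330884507723, -74.48229932813945], [480.4584383049439, 152.9770453192615], [707.6588113440721, 63.7344654553807], [616.1069420418839, -160.2731737918806]] [549.5  -4.5] [np.float64(238.37669810699438), np.float64(243.44240788125506), np.float64(244.09884794869504), np.float64(241.99414706528773)]
-x dir deg 68.44844580176802
tab r,ang 75.6747741205622 141.50492375400108 blk 92.42215211335541 -112.48173390828484
```

```bash
cat >> h.py <<'E'
c=np.array([549.6,-4.9]); yw=np.radians(-111.6); bx=np.array([np.cos(yw),np.sin(yw)]); by=np.array([-bx[1],bx[0]])
def base(p): return (np.array(p[:2])-c)@np.c_[bx,by]     # world -> base xy
def world(x,y): return c+x*bx+y*by
def togo(x,y,z):   # numbers for a row: target base xy, world z, tool down with x outward from the axis
    s=r.sense(); R0=Ro.from_euler('xyz',s['tcp_rot']); R1=Ro.from_euler('xyz',[np.pi,0,yw+np.pi])
    d=np.r_[world(x,y),z]-s['eef_pos']
    print(np.round(R0.inv().apply(d)/200,3),np.round((R0.inv()*R1).as_rotvec()/np.pi,3), 'base now',np.round(base(s['eef_pos']),1),np.round(s['eef_pos'],1),'F',np.round(s['contact_force'],1),'t',s['clock'])
E
python3 - <<'E'
from h import *
for n,p in (("flux",(431,167)),("cup",(452,185)),("brush",(341,139)),("reel",(265,258))): print(n,cast(cam("scene"),p,0).round())
togo(-92,28,200)
E
python3 -m inch '[[[-0.87,-0.6,0,0,0,0],[-0.87,-0.6,0,0,0,0],[-0.87,-0.6,0,0,0,0],[-0.87,-0.6,0,0,0,0],[-0.87,-0.6,0,0,0,0],[-0.87,-0.6,0,0,0,0],[-0.87,-0.6,0,0,0,0]]]' -1
```

```text
flux [649. 407.   0.]
cup [735. 364.   0.]
brush [335. 360.   0.]
reel [ 478. -180.    0.]
[-2.756 -1.776  0.012] [-0.     0.     0.512] base now [-426.4 -536. ] [208.2 588.9 202.1] F [ 0.1 -0.6 -1. ] t 0.15
clock: 0.73
eef_pos: [333.6, 416.3, 202.7]
tcp_rot: [-3.141, 0.0, 2.798]
contact_force: [0.1, 0.5, -0.6]
opening: 0.006
grasp_force: 0.0
```

```bash
python3 -m inch '[[[-0.87,-0.6,0,0,0,0.25],[-0.87,-0.6,0,0,0,0.25],[-0.87,-0.6,0,0,0,0.25],[-0.87,-0.6,0,0,0,0.25],[-0.87,-0.6,0,0,0,0.25],[-0.87,-0.6,0,0,0,0.25],[-0.87,-0.6,0,0,0,0.25],[-0.87,-0.6,0,0,0,0.25]]]'; python3 -c "from h import *;togo(-92,28,200)"
```

```text
clock: 1.4
eef_pos: [456.7, 247.4, 202.5]
tcp_rot: [-3.141, -0.0, 2.014]
contact_force: [-0.2, -0.4, -0.9]
opening: -0.002
grasp_force: 0.0
[-1.128  0.311  0.012] [-0.    -0.     0.261] base now [-200.4 -179.3] [456.7 247.4 202.5] F [-0.2 -0.4 -0.9] t 1.4
```

```bash
python3 -m inch '[[[-0.9,0.25,0,0,0,0.261],[-0.9,0.25,0,0,0,0.261],[-0.9,0.25,0,0,0,0.261],[-0.9,0.25,0,0,0,0.261],[-0.9,0.25,0,0,0,0.261],[-0.9,0.25,0,0,0,0.261],[-0.9,0.25,0,0,0,0.261],[-0.9,0.25,0,0,0,0.261]]]'
python3 - <<'E'
from h import *
togo(-92,28,120)
s=r.sense();C=cam("wrist",s);im=r.grab_frame("wrist")[:,:,::-1].copy()
for p in [(-111,58,50),(-69,58,50),(-111,-58,50),(-69,-58,50),(-110,0,44),(-69,0,44),(0,0,61)]:
    u=proj(C,[*world(p[0],p[1]),p[2]]).round().astype(int); print(p,u); cv2.circle(im,u.tolist(),2,(0,0,255),-1)
cv2.imwrite("pics/w1.png",im)
E
```

```text
clock: 2.07
eef_pos: [579.2, 107.2, 202.3]
tcp_rot: [-3.141, -0.0, 1.196]
contact_force: [-0.3, -0.2, -0.3]
opening: -0.004
grasp_force: 0.0
[-0.116  0.209  0.411] [-0.    -0.     0.001] base now [-115.2  -13.7] [579.2 107.2 202.3] F [-0.3 -0.2 -0.3] t 2.0667
(-111, 58, 50) [386 179]
(-69, 58, 50) [383 216]
(-111, -58, 50) [278 179]
(-69, -58, 50) [279 216]
(-110, 0, 44) [331 179]
(-69, 0, 44) [331 214]
(0, 0, 61) [331 276]
```

View pics/w1.png

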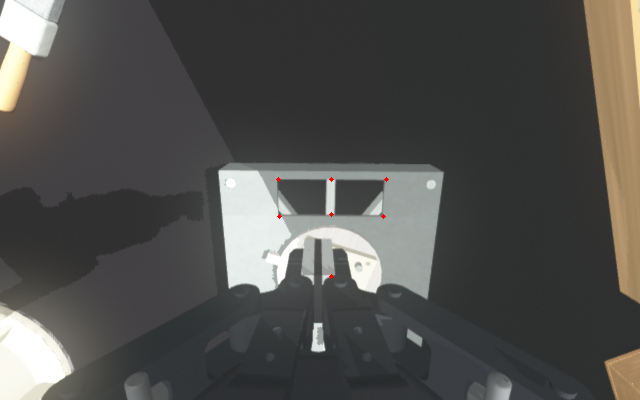

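The overlaid points fall on the slot corners (278–386, 179–216), and the tooth stands mid-slot at column 331, so the base pose is right. The wheel is 3 teeth short. Next I move over the +y half of the slot and go down.

```bash
python3 -m inch '[[[-0.06,0.1,0,0,0,0],[-0.116,0.209,0,0,0,0.001],[-0.116,0.209,0,0,0,0.001],[-0.116,0.209,0.2,0,0,0.001],[-0.116,0.209,0.4,0,0,0.001],[-0.116,0.209,0.5,0,0,0.001],[-0.116,0.209,0.6,0,0,0.001],[-0.116,0.209,0.6,0,0,0.001]]]'; python3 -c "from h import *;togo(-92,28,26)"
```

```text
clock: 2.78
eef_pos: [606.2, 70.3, 78.6]
tcp_rot: [-3.135, 0.003, 1.198]
contact_force: [-0.2, -0.0, -0.9]
opening: 0.001
grasp_force: 0.0
[0.007 0.017 0.263] [-0.002  0.001  0.001] base now [-90.7  24.9] [606.2  70.3  78.6] F [-0.2 -0.  -0.9] t 2.7833
```

```bash
python3 -m inch '[[[0,0,0,0,0,0],[0,0,0,0,0,0],[0,0,0,0,0,0]]]'; python3 -c "from h import *;togo(-92,28,26)"
```

```text
clock: 3.03
eef_pos: [610.7, 69.9, 84.5]
tcp_rot: [3.139, -0.001, 1.195]
contact_force: [0.5, 0.7, 0.3]
opening: -0.002
grasp_force: 0.0
[-0.    -0.007  0.292] [ 0.001 -0.     0.   ] base now [-92.   29.3] [610.7  69.9  84.5] F [0.5 0.7 0.3] t 3.0333
```

```bash
python3 -m inch '[[[0,-0.005,0.05,0,0,0],[0,-0.005,0.1,0,0,0],[0,-0.005,0.15,0,0,0],[0,-0.005,0.2,0,0,0],[0,-0.005,0.24,0,0,0],[0,-0.005,0.28,0,0,0],[0,-0.005,0.28,0,0,0],[0,-0.005,0.28,0,0,0]]]'; python3 -c "from h import *;togo(-92,-29,26)"
```

```text
clock: 3.7
eef_pos: [608.2, 69.5, 25.9]
tcp_rot: [-3.14, 0.001, 1.193]
contact_force: [0.5, 0.7, 0.3]
opening: -0.003
grasp_force: 0.0
[ 0.006 -0.28  -0.   ] [-0.  0. -0.] base now [-90.8  27.1] [608.2  69.5  25.9] F [0.5 0.7 0.3] t 3.7
```

In the slot without contact, so I push one tooth, slowly.

```bash
python3 -m inch '[[[0,-0.04,0,0,0,0],[0,-0.08,0,0,0,0],[0,-0.12,0,0,0,0],[0,-0.16,0,0,0,0],[0,-0.2,0,0,0,0],[0,-0.24,0,0,0,0],[0,-0.28,0,0,0,0],[0,-0.28,0,0,0,0]]]'; python3 -c "from h import *;togo(-92,-29,26)"; python3 -m inch '[[[0,0,0,0,0,0],[0,0,0,0,0,0],[0,0,0,0,0,0]]]'
python3 - <<'E'
from h import *
togo(-92,-29,26)
cv2.imwrite("pics/s1.png",cv2.resize(r.grab_frame("scene")[165:285,255:410,::-1],None,fx=5,fy=5,interpolation=2))
E
```

```text
clock: 4.37
eef_pos: [554.6, 90.8, 26.6]
tcp_rot: [-3.14, 0.001, 1.194]
contact_force: [0.1, -0.2, -0.9]
opening: 0.003
grasp_force: 0.0
[0.006 0.008 0.003] [-0.  0.  0.] base now [-90.8 -30.6] [554.6  90.8  26.6] F [ 0.1 -0.2 -0.9] t 4.3667
clock: 4.62
eef_pos: [557.1, 90.2, 26.8]
tcp_rot: [3.141, -0.0, 1.193]
contact_force: [1.2, -1.0, -0.3]
opening: 0.0
grasp_force: 0.0
[ 0.004 -0.005  0.004] [ 0. -0. -0.] base now [-91.2 -28. ] [557.1  90.2  26.8] F [ 1.2 -1.  -0.3] t 4.6167
```

View pics/s1.png

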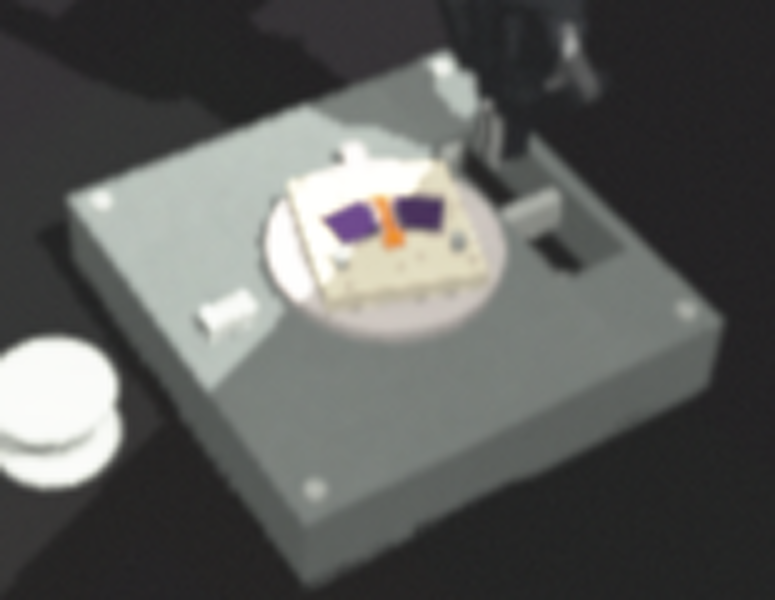

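Run:
```python
from h import *
for z in (26,50,80): print(z,[((proj(cam(n),[*world(-91,-28),z])-o)*5).round() for n,o in (("scene",(255,165)),("side",(285,155)))])
a=r.grab_frame("scene")[150:270,270:390,::-1]; b=r.grab_frame("side")[150:270,285:405,::-1]
w=r.grab_frame("wrist")[100:340,180:480,::-1]
t=np.hstack([cv2.resize(x,(360,360),interpolation=2) for x in (a,b)]); 
cv2.imwrite("pics/m1.png",np.vstack([t,np.pad(w,((0,0),(0,420),(0,0)))]))
```

```text
26 [array([493., 192.]), array([229., 101.])]
50 [array([497., 160.]), array([229.,  77.])]
80 [array([502., 118.]), array([229.,  47.])]
```

View pics/m1.png

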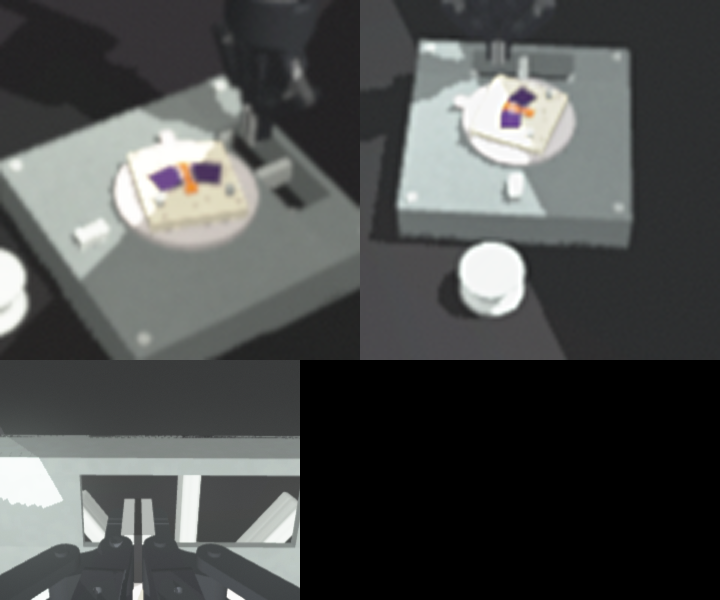

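Run:
```python
from h import *
c_=r.camera_info("wrist");M=np.linalg.inv(c_['mount'])
for x in (11,-11):
  for z in (0,-10,-20,-30,-40):
    q=c_['K']@(M@[x,0,z,1])[:3]; print(x,z,(q[:2]/q[2]).round(), 'in crop',(q[:2]/q[2]-[180,-260]).round())
C=cam("wrist"); 
for p in [(-111,-58,50),(-69,-58,50),(-69,58,50),(-110,0,44),(-69,-40,44)]: print(p,(proj(C,[*world(p[0],p[1]),p[2]])-[180,-260]).round())
w=r.grab_frame("wrist")[215:315,240:400,::-1]; cv2.imwrite("pics/w2.png",cv2.resize(w,None,fx=5,fy=5,interpolation=2))
```

```text
11 0 [320. 216.] in crop [140. 476.]
11 -10 [320. 222.] in crop [140. 482.]
11 -20 [320. 229.] in crop [140. 489.]
11 -30 [320. 237.] in crop [140. 497.]
11 -40 [320. 246.] in crop [140. 506.]
-11 0 [320. 250.] in crop [140. 510.]
-11 -10 [320. 258.] in crop [140. 518.]
-11 -20 [320. 267.] in crop [140. 527.]
-11 -30 [320. 276.] in crop [140. 536.]
-11 -40 [320. 287.] in crop [140. 547.]
(-111, -58, 50) [ 81. 475.]
(-69, -58, 50) [ 85. 548.]
(-69, 58, 50) [298. 548.]
(-110, 0, 44) [194. 473.]
(-69, -40, 44) [119. 542.]
```

View pics/w2.png

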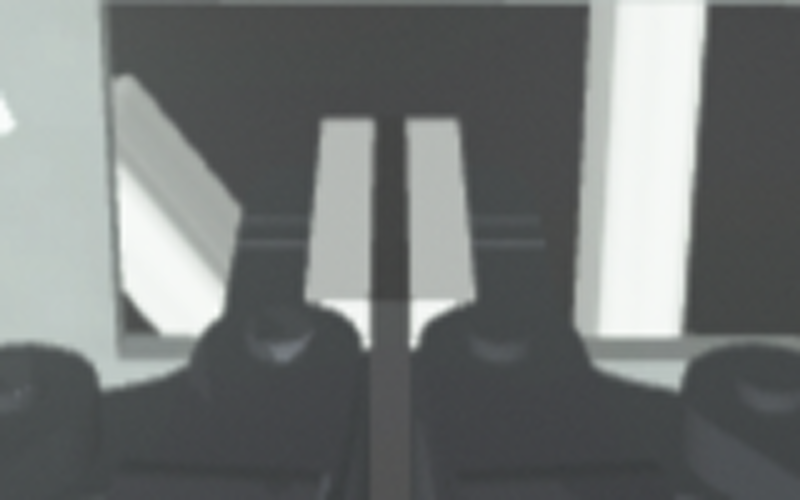

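```bash
python3 -m inch '[[[0.02,0,0,0,0,0],[0.02,0,0.02,0,0,0],[0.02,0,0.04,0,0,0],[0.02,0,0.06,0,0,0],[0.02,0,0.07,0,0,0],[0.02,0,0.08,0,0,0],[0.02,0,0.08,0,0,0],[0.02,0,0.08,0,0,0]]]'
python3 - <<'E'
from h import *
togo(-95,-29,10)
for z in (10,30,40,50): print(z,[((proj(cam(n),[*world(-95+dx,-28),z])-o)*5).round() for dx in (-11,11) for n,o in (("scene",(305,165)),)])
a=r.grab_frame("scene")[165:225,305:385,::-1]; cv2.imwrite("pics/m2.png",cv2.resize(a,None,fx=5,fy=5,interpolation=2))
E
```

```text
clock: 5.53
eef_pos: [557.9, 93.9, 10.5]
tcp_rot: [-3.141, 0.0, 1.193]
contact_force: [-0.2, -0.1, 0.2]
opening: 0.002
grasp_force: 0.0
[ 0.    -0.002  0.003] [-0.  0. -0.] base now [-94.9 -28.6] [557.9  93.9  10.5] F [-0.2 -0.1  0.2] t 5.5333
10 [array([262., 203.]), array([230., 217.])]
30 [array([266., 177.]), array([233., 191.])]
40 [array([267., 163.]), array([234., 178.])]
50 [array([269., 150.]), array([236., 164.])]
```

View pics/m2.png

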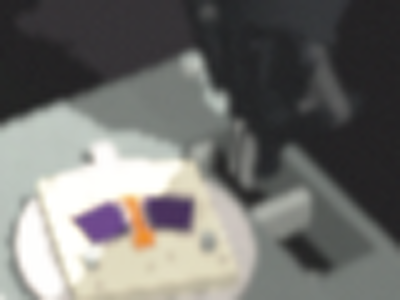

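The fingertips actually end about 25 mm short of the nominal TCP: at a commanded TCP z of 26 they passed over the tooth, and the wheel did not move. I'll go back to the +y side and go in deeper.

```bash
python3 -m inch '[[[0,0,-0.08,0,0,0],[0,0,-0.16,0,0,0],[0,0,-0.2,0,0,0],[0,0,-0.2,0,0,0],[0.01,0.1,-0.2,0,0,0],[0.01,0.2,-0.2,0,0,0],[0.01,0.28,-0.2,0,0,0],[0.01,0.28,-0.2,0,0,0]]]' && python3 -m inch '[[[0,0,0,0,0,0],[0,0,0.05,0,0,0],[0,0,0.1,0,0,0],[0,0,0.15,0,0,0],[0,0,0.19,0,0,0],[0,0,0.21,0,0,0],[0,0,0.22,0,0,0],[0,0,0.22,0,0,0]]]'; python3 -m inch '[[[0,0,0,0,0,0],[0,0,0,0,0,0]]]'
python3 - <<'E'
from h import *
togo(-97,-29,6)
E
```

```text
clock: 6.25
eef_pos: [613.6, 74.4, 50.4]
tcp_rot: [3.139, -0.001, 1.193]
contact_force: [0.7, -0.6, 0.3]
opening: -0.004
grasp_force: 0.0
clock: 6.92
eef_pos: [610.4, 75.2, 6.0]
tcp_rot: [-3.141, 0.001, 1.193]
contact_force: [1.1, -1.3, -0.2]
opening: 0.001
grasp_force: 0.0
clock: 7.08
eef_pos: [611.2, 75.2, 7.1]
tcp_rot: [3.141, -0.0, 1.193]
contact_force: [-0.6, -0.1, -0.7]
opening: 0.004
grasp_force: 0.0
[-0.001 -0.284  0.005] [ 0. -0. -0.] base now [-97.2  27.8] [611.2  75.2   7.1] F [-0.6 -0.1 -0.7] t 7.0833
```

```bash
python3 -m inch '[[[0,-0.04,0,0,0,0],[0,-0.08,0,0,0,0],[0,-0.1,0,0,0,0],[0,-0.12,0,0,0,0],[0,-0.14,0,0,0,0],[0,-0.14,0,0,0,0]]]'; python3 -c "from h import *;togo(-97,-29,6)"
```

```text
clock: 7.58
eef_pos: [584.0, 85.8, 7.1]
tcp_rot: [3.141, 0.0, 1.194]
contact_force: [1.1, -0.3, 1.5]
opening: -0.005
grasp_force: 0.7
[ 0.    -0.138  0.005] [ 0.  0. -0.] base now [-97.   -1.4] [584.   85.8   7.1] F [ 1.1 -0.3  1.5] t 7.5833
```

```bash
cat >> h.py <<'E'
def tab():   # tab angle (deg from the index) by brightness on a ring just off the rim, contrast to a ring farther out
    for n in ("scene","side"):
        C=cam(n); g=cv2.cvtColor(r.grab_frame(n),cv2.COLOR_RGB2GRAY).astype(np.float32); A=np.arange(-180,180,2)
        def ring(rad): 
            uv=np.array([proj(C,[*world(rad*np.cos(a),rad*np.sin(a)),61]) for a in np.radians(A)],np.float32)
            return cv2.remap(g,uv[:,:1],uv[:,1:],1)[:,0]
        v=ring(69)-ring(92)*0; b=cv2.blur(np.r_[v[-30:],v,v[:30]][:,None],(1,31),borderType=1)[30:-30,0]
        k=np.argsort(b-v)[:6]; print(n,[(int(A[i]),int(v[i]-b[i])) for i in k])
E
python3 -c "from h import *;tab()"
```

```text
scene [(-180, 81), (-138, 78), (-140, 78), (178, 72), (-178, 71), (-98, 61)]
side [(-166, 64), (-96, 61), (-98, 60), (-94, 60), (-164, 59), (-100, 57)]
```

The tab peak has moved to about -97° in both views, from -107°, so the teeth are engaged and the wheel is turning. I carry the stroke on.

```bash
python3 -m inch '[[[0,-0.03,0,0,0,0],[0,-0.06,0,0,0,0],[0,-0.09,0,0,0,0],[0,-0.12,0,0,0,0],[0,-0.14,0,0,0,0],[0,-0.14,0,0,0,0],[0,-0.14,0,0,0,0],[0,-0.14,0,0,0,0]]]'; python3 -c "from h import *;togo(-97,-29,6);tab()"
```

```text
clock: 8.35
eef_pos: [558.6, 96.0, 6.5]
tcp_rot: [-3.141, 0.0, 1.193]
contact_force: [-0.0, -0.3, 0.1]
opening: 0.003
grasp_force: 0.0
[-0.    -0.001  0.003] [-0.  0. -0.] base now [-97.1 -28.8] [558.6  96.    6.5] F [-0.  -0.3  0.1] t 8.35
scene [(166, 63), (168, 59), (164, 53), (-72, 50), (-70, 47), (-74, 47)]
side [(-180, 84), (-178, 84), (178, 70), (-70, 61), (-72, 61), (-74, 57)]
```

Tab at -72°, so one tooth is done. Now the second: lift, go back, lower, push.

```bash
python3 -m inch '[[[0,0,-0.08,0,0,0],[0,0,-0.16,0,0,0],[0,0,-0.22,0,0,0],[0,0,-0.22,0,0,0],[0,0.1,-0.22,0,0,0],[0,0.2,-0.22,0,0,0],[0,0.285,-0.22,0,0,0],[0,0.285,-0.22,0,0,0]]]' && python3 -m inch '[[[0,0,0,0,0,0],[0,0,0.05,0,0,0],[0,0,0.1,0,0,0],[0,0,0.15,0,0,0],[0,0,0.19,0,0,0],[0,0,0.21,0,0,0],[0,0,0.22,0,0,0],[0,0,0.22,0,0,0]]]'; python3 -c "from h import *;togo(-97,-29,6);tab()"
```

```text
clock: 9.12
eef_pos: [614.8, 73.9, 50.5]
tcp_rot: [3.139, -0.001, 1.192]
contact_force: [-0.0, 0.7, -0.0]
opening: -0.002
grasp_force: 0.0
clock: 9.78
eef_pos: [611.3, 74.9, 6.0]
tcp_rot: [-3.141, 0.0, 1.193]
contact_force: [-0.1, -0.4, 0.2]
opening: -0.004
grasp_force: 0.0
[ 0.    -0.285  0.   ] [-0.  0. -0.] base now [-96.9  28. ] [611.3  74.9   6. ] F [-0.1 -0.4  0.2] t 9.7833
scene [(166, 66), (168, 64), (164, 57), (-72, 53), (-74, 49), (-70, 49)]
side [(-178, 83), (-180, 83), (178, 70), (-72, 64), (-70, 64), (-74, 60)]
```

```bash
python3 -m inch '[[[0,-0.05,0,0,0,0],[0,-0.09,0,0,0,0],[0,-0.12,0,0,0,0],[0,-0.15,0,0,0,0],[0,-0.18,0,0,0,0],[0,-0.21,0,0,0,0],[0,-0.24,0,0,0,0],[0,-0.27,0,0,0,0]]]' && python3 -m inch '[[[0,-0.015,0,0,0,0],[0,-0.015,0,0,0,0],[0,-0.015,0,0,0,0],[0,-0.015,0,0,0,0]]]'; python3 -c "from h import *;togo(-97,-29,6);tab()"
```

```text
clock: 10.55
eef_pos: [560.8, 95.0, 6.9]
tcp_rot: [3.142, -0.0, 1.193]
contact_force: [0.5, -1.4, 1.0]
opening: -0.006
grasp_force: 0.7
clock: 10.88
eef_pos: [558.6, 95.9, 6.6]
tcp_rot: [-3.141, 0.0, 1.193]
contact_force: [0.2, -0.0, 0.7]
opening: -0.002
grasp_force: 0.0
[-0.    -0.001  0.003] [-0.  0. -0.] base now [-97.1 -28.7] [558.6  95.9   6.6] F [ 0.2 -0.   0.7] t 10.8833
scene [(166, 60), (168, 57), (164, 51), (-36, 50), (-34, 50), (-38, 46)]
side [(-178, 80), (-36, 79), (-34, 78), (-38, 78), (-180, 77), (-32, 68)]
```

Tab at -36°, so the second tooth is done. Third and last stroke.

```bash
python3 -m inch '[[[0,0,-0.08,0,0,0],[0,0,-0.16,0,0,0],[0,0,-0.22,0,0,0],[0,0,-0.22,0,0,0],[0,0.1,-0.22,0,0,0],[0,0.2,-0.22,0,0,0],[0,0.285,-0.22,0,0,0],[0,0.285,-0.22,0,0,0]]]' && python3 -m inch '[[[0,0,0,0,0,0],[0,0,0.05,0,0,0],[0,0,0.1,0,0,0],[0,0,0.15,0,0,0],[0,0,0.19,0,0,0],[0,0,0.21,0,0,0],[0,0,0.22,0,0,0],[0,0,0.22,0,0,0]]]'; python3 -c "from h import *;togo(-97,-29,6)"
```

```text
clock: 11.65
eef_pos: [614.7, 73.9, 50.5]
tcp_rot: [3.139, -0.001, 1.192]
contact_force: [-0.2, -0.5, 0.5]
opening: -0.004
grasp_force: 0.0
clock: 12.32
eef_pos: [611.3, 74.9, 6.0]
tcp_rot: [-3.141, 0.001, 1.193]
contact_force: [-0.3, -0.6, 0.1]
opening: 0.0
grasp_force: 0.0
[ 0.001 -0.285  0.   ] [-0.  0. -0.] base now [-96.9  28. ] [611.3  74.9   6. ] F [-0.3 -0.6  0.1] t 12.3167
```

```bash
python3 -m inch '[[[0,-0.05,0,0,0,0],[0,-0.09,0,0,0,0],[0,-0.12,0,0,0,0],[0,-0.15,0,0,0,0],[0,-0.18,0,0,0,0],[0,-0.21,0,0,0,0],[0,-0.24,0,0,0,0],[0,-0.27,0,0,0,0]]]' && python3 -m inch '[[[0,-0.015,0,0,0,0],[0,-0.015,0,0,0,0],[0,-0.015,0,0,0,0],[0,-0.015,0,0,0,0]]]'; python3 -c "from h import *;togo(-97,-29,6);tab()"
```

```text
clock: 12.98
eef_pos: [560.8, 95.1, 7.0]
tcp_rot: [3.142, -0.0, 1.193]
contact_force: [1.1, -1.5, 0.1]
opening: 0.003
grasp_force: 0.7
clock: 13.32
eef_pos: [558.7, 95.9, 6.6]
tcp_rot: [-3.141, 0.0, 1.193]
contact_force: [0.8, 0.6, -0.1]
opening: -0.001
grasp_force: 0.0
[-0.    -0.001  0.003] [-0.  0. -0.] base now [-97.1 -28.7] [558.7  95.9   6.6] F [ 0.8  0.6 -0.1] t 13.3167
scene [(2, 71), (0, 70), (4, 68), (166, 63), (-134, 63), (-2, 62)]
side [(-178, 87), (-180, 87), (2, 86), (-2, 85), (0, 85), (-4, 75)]
```

Tab at 0–2°, so it is at the index. I lift straight out, well clear, and check once more.

```bash
python3 -m inch '[[[0,0,-0.08,0,0,0],[0,0,-0.16,0,0,0],[0,0,-0.3,0,0,0],[0,0,-0.45,0,0,0],[0,0,-0.6,0,0,0],[0,0,-0.75,0,0,0],[0,0,-0.75,0,0,0],[0,0,-0.75,0,0,0]]]' && python3 -m inch '[[[0.2,0,0,0,0,0],[0.3,0,0,0,0,0],[0.3,0,0,0,0,0],[0.3,0,0,0,0,0],[0.3,0,0,0,0,0]]]'
python3 - <<'E'
from h import *
togo(-97,-29,6);tab()
a=[cv2.resize(r.grab_frame(n)[:,:,::-1][y:y+130,x:x+130],(390,390)) for n,y,x in (("scene",160,250),("side",145,275))]
cv2.imwrite("pics/end.png",np.hstack(a))
b=cv2.imread("pics/scene0.png").astype(int);g=r.grab_frame("scene")[:,:,::-1].astype(int)
for n,u,v in (("flux",431,150),("cup",453,175),("brush",341,139),("reel",265,247),("pliers",145,260),("spare",215,378)):
    print(n,np.abs(b-g)[v-14:v+14,u-20:u+20].mean().round(1))
E
```

```text
clock: 14.08
eef_pos: [560.2, 96.0, 158.5]
tcp_rot: [3.138, -0.002, 1.193]
contact_force: [0.2, 0.2, 0.1]
opening: -0.003
grasp_force: 0.0
clock: 14.5
eef_pos: [579.8, 151.0, 155.2]
tcp_rot: [-3.14, 0.002, 1.194]
contact_force: [0.1, -0.7, -0.6]
opening: 0.002
grasp_force: 0.0
[-0.294  0.003  0.747] [-0.001  0.001 -0.   ] base now [-156.1  -29.3] [579.8 151.  155.2] F [ 0.1 -0.7 -0.6] t 14.5
scene [(166, 68), (2, 68), (0, 66), (168, 66), (4, 66), (-2, 60)]
side [(-180, 88), (-178, 87), (2, 83), (-2, 81), (0, 80), (-4, 73)]
flux 0.9
cup 0.9
brush 0.7
reel 0.6
pliers 0.8
spare 0.9
```

View pics/end.png

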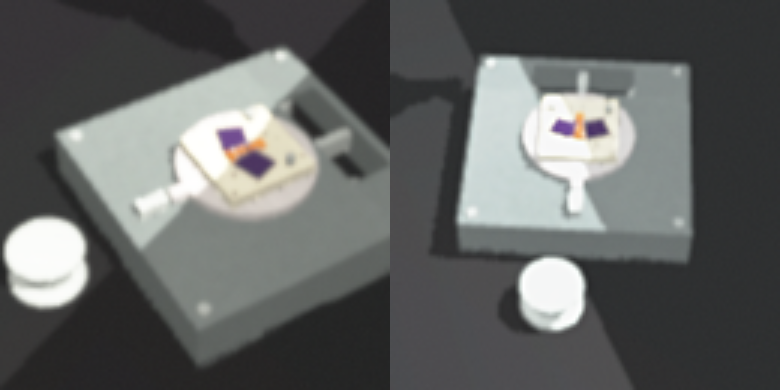

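The tab stands right opposite the index block, at (180,190) in the left view and (575,180) in the right. A tooth is centred in the slot, the loose things have not moved and the arm is clear.

```bash
python3 -c "from rig import r;print(r.sign_off())"
```

```text
the job is handed in; nothing more can be done
None
```

The turntable is at its index after three tooth strokes: the tab measures within about 2° of the index block, the loose things have not moved, the arm is clear, and the job was handed in at about 15 s (no verdict was returned).

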